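# Snap a filter cartridge's tube clip shut with hose-clip pliers

### The arm

A 6-joint arm with a two-finger parallel gripper is mounted at the origin on the work surface. World frame = base frame: x ahead of the robot, y to its left, z up, the work surface at z = 0. Lengths are in m, angles in rad, forces in N, time in s.
With the tool pointing down it reaches from about 0.35 to 0.975 m from the base axis. Payload 4.9 kg.
Tool frame: the origin (TCP) lies midway between the tips of the shut fingers; the grasp point (between the pads) lies ctrl.tcp_to_grasp behind it (ctrl.tcp_to_grasp is the distance from the TCP to the grasp point, in m); z points along the fingers, y is the direction in which the jaws open and shut (so a half turn about z gives the same grasp; the last joint's range is limited). The gripper opens to 85 mm and grips with 20 to 120 N. Pads are 22 mm wide; open, the fingers measure 114 mm over their backs; the gripper's body (76 mm by 85 mm) begins 54 mm behind the grasp point. The pads swing forward as they close: fully open they stand 13 mm farther back than shut.
Start: joints at [-1.356, 0.053, 1.613, -0, 1.476, -0.119], TCP at [0.205, -0.59, 0.231] pointing down, gripper open.
Joint ranges: [-3.01, 3.01], [-1.01, 2.22], [0.06, 2.58], [-1.02, 4.17], [0.09, 2.62], [-3.14, 3.14]. Speed limits (rad/s): [2.57, 2.57, 3.14, 3.14, 3.14, 3.14].

### API

Orientations are given as a rotation vector (axis times angle).
In Python, from station import ctrl, get_image, calibration, finish_job, models gives the robot as it stands.
- The arm moves only by the shell command python3 -m creep 'ROWS' [FORCE]. ROWS is JSON, a list of rows, each a list of 7 numbers: the opening, from 0 (shut) to 1 (fully open), then the shift along the tool's x, y, z in m, then the turn, a rotation vector about the tool's x, y, z in degrees. A call has 1 to 20 rows; each row shifts and turns the commanded pose from where the row before left it, along the tool's axes as they then stand; what a row does not reach is not made up. A row lasts 1/10 s, in which the tool goes at most 50 mm and 8.59 degrees, less where a joint would pass 70% of its speed; a pose out of reach is approached as far as the arm can. A call with a gripper value outside its range is refused whole. The fingers move at their own pace and stop on an object; FORCE is the grip in N (left out, the last holds). Time passes only in rows, so rows that do not move let the fingers close. It gives the time, the measured TCP pose, the force and the opening at its end, in the units of the state.
- ctrl.get_obs(): the state, without advancing time (a new reading comes with each control period).
- get_image(name): name is "side" or "top"; returns the picture (480x640x3 uint8, red, green, blue); there is no depth.
- calibration(name): a dict with "mtx" (3x3 intrinsics, pixels), "k1" (the pictures are not rectified: a ray, as slopes to the right and down, at radius r is drawn at 1 + k1 r^2 times it, then the intrinsics apply), "R" (3x3) and "t" (3): a world point X has camera coordinates R X + t. Camera axes: x right, y down, z forward; pixel columns grow to the right and rows downward; lengths in m; the calibration is good to about 2 mm. A picture is of the moment at which its call begins. calibration takes no time and is no camera call.
- finish_job(): hands the job in, once; it reports no verdict.
Trained networks look in the newest picture that a camera, given by its name, has taken for a name from the list of things; names that differ only in an ending like _2 or _b are one class to them, and where a whole thing is asked for, a point or a joint stands for the part that bears it (a point fixed in the world has none). Each returns a list of dicts, best first, with "conf" (0 to 1); they miss things now and then, are a little off and sometimes report something else, mostly with a low value. They report only what shows in the picture. A call takes as long as a camera call.
- models.search_frame(camera, name): "extent" ([left, top, right, bottom] in pixels, round what is visible of it).
The state is a dict: "t": time; "q": joint angles; "dq": joint speeds; "effort": joint torques, N m; "tool_pos": TCP position; "tool_rot": TCP orientation; "contact_force": force on the tool from outside, world axes, zero at the start; "wrist_torque": the same for the moment, N m; "opening": finger opening in m.
Only numpy, scipy, OpenCV 4.12 (cv2) and the standard library are available. Lean on these libraries where they do the work, as an engineer would, in place of code of your own. Each camera call takes 0.05 s, during which the arm holds its last target. There are 200 camera calls.

### The job

A white gas-filter cartridge lies in the two yellow tube clips of its aluminium mount; one clip is already snapped shut, the other still stands open. Take the orange-handled pliers from their grey stand, squeeze the two ears of the open clip together between the jaws until the clip clicks and stays shut, stopping there so that the clip is not crushed, then stand the pliers back in the pocket of the stand, jaws down, and let go. Work on the clip with the pliers only, never with the gripper itself, and leave the other things on the bench where they are.

Things in the scene. Friction and masses are not known exactly. Their poses are not given: they have to be found in the camera images.
- mount: Fixed aluminium plate 230 x 90 x 10 mm, origin at the centre of its underside, x along the white cartridge (28 mm diameter, axis 42 mm above the bench), y across it, z up. Carries two yellow tube clips, each with two upright ears side by side in y above the cartridge: the open clip 55 mm from the centre towards -x, the one already shut 55 mm towards +x.
- clip_centre (a point): Fixed point on the mount: middle of the open clip, half-way between its two ears and 72 mm above the bench. The ears stand from 58 to 84 mm above the bench, 22 mm wide along the mount's x. Below 61 mm the clip's round shoulders are wider than the ears: jaw tips lower than that press the shoulders and cannot close the clip.
- clip_left: Half of the open clip on the mount's +y side, with an ear and a toothed tongue. It swings inwards by up to 0.12 rad on a hinge along the mount's x; origin on the hinge, 10 mm off the cartridge's middle plane, 26 mm above the bench. A spring holds it open. More than 25 N of the jaws on either half crushes the clip.
- clip_right: The same on the mount's -y side, with a springy toothed blade that rides up over the tongue of clip_left and drops in behind it with a click. Let go, a latched clip springs back only until its ears are about 21 mm apart, one that has not clicked goes back to 30 mm.
- ear_left (a point): Middle of the outer face of clip_left's ear, 72 mm above the bench. Open, the outer faces of the two ears are 30 mm apart. Squeezing them here takes about 2 N at first, rising to 7 to 12 N, friction of the jaws included, just before the click at some 22 mm; then the force falls at once to about 2 N, and from 20 mm on a hard stop makes it climb steeply.
- ear_right (a point): Same on clip_right. With the spring of the pliers and friction, the force at the handles climbs to 14 to 21 N before the click, with stick-slip dips of a few N that are not yet the click; the click is a fall of mostly 4 to 9 N within 1 mm of handle travel. Soon after it the hard stop is felt: the handle force climbs again, and more than about 25 N at the handles then crushes the clip.
- pliers: Loose pliers, 170 mm long, 0.23 kg, standing jaws down in the stand. Origin at the rivet, z up to the handles, y the way they open, x along the rivet (frame of one half: leans as they close). Jaws 14 mm wide in x, tips 59 mm below the rivet (62 closed). The +y jaw has a brass pressing plate on a screw, set anywhere over 6 mm, not reported: jaw faces 41 to 47 mm apart at the tips when open, 60 mm outside.
- handle_mid (a point): Point between the two orange handle grips of the pliers, 85 mm above the rivet: the place to grip. Grips 16 mm wide in x, 12 mm thick, 51 to 113 mm above the rivet; outer faces 68 mm apart here when open; jaws close 0.7 mm per mm here. A spring keeps them open: some 5 N here at first, 8 N nearly closed; gripped to 64 mm it holds them in the fingers. The handle span at which the clip clicks (32 to 45 mm) depends on the plate's screw: it must be felt.
- holder: Fixed grey stand, base 100 x 120 x 6 mm; origin at the underside below the middle of its upright pocket. Pocket 22 mm wide in the stand's x, 72 mm in its y, floor 6 mm, rim 50 mm above the bench, flared lip up to 58 mm. The pliers stand in it with their y along its y, rivet 65 mm above the bench. A block with hex keys, 85 mm tall, is 33 to 66 mm off towards its +x.
- sample_jar: Bystander: clear jar with white cap, 54 mm diameter, 75 mm tall, origin under its middle.
- amber_bottle: Bystander: amber bottle, 60 mm diameter, 125 mm tall.
- beaker: Bystander: glass beaker, 68 mm diameter, 85 mm tall.
- sample_tub: Bystander: blue tub with white lid, 108 x 148 x 73 mm.
- screwdriver: Bystander: red-handled screwdriver, 190 mm long, lying.
- test_board: Bystander: green circuit board, 85 x 60 x 15 mm, lying.
- spares_tray: Bystander: white open tray, 100 x 140 x 30 mm.

How it is judged:
By the outcome, as a careful person would: the job done as asked, in the order asked, and still so for the second after the job is handed in, with the robot touching nothing.
It also fails if it takes over 64 s, if anything falls off the work surface, if the arm or the gripper's body presses on something with over 40 N, if the wrist force passes 120 N, or if a joint passes its speed limit or range.

## Working session

There is one attempt and no reset: what is moved stays moved. The work goes in short steps, Python scripts to look and compute and a shell command to move; the robot and the scene stay as the last step left them, time stands still between calls to the robot, and variables do not carry over. Pictures are saved under pics/ and viewed, about 8 in all and at most 12, crops included, and the job is handed in when it is done.

```bash
mkdir -p pics; ls
cat > h.py <<'E'
import numpy as np, cv2
from scipy.spatial.transform import Rotation as Ro
from station import ctrl, get_image, calibration, models
def shot(n,f):
    im=get_image(n); cv2.imwrite('pics/'+f,im[:,:,::-1]); return im
def proj(n,X):
    c=calibration(n); p=np.atleast_2d(X)@np.array(c['R']).T+np.array(c['t']).ravel()
    s=p[:,:2]/p[:,2:]; s=s*(1+c['k1']*(s**2).sum(1,keepdims=True)); m=np.array(c['mtx'])
    return np.c_[s[:,0]*m[0,0]+m[0,2], s[:,1]*m[1,1]+m[1,2]]
def ray(n,uv):
    c=calibration(n); m=np.array(c['mtx']); u=np.array(uv,float)
    d=np.array([(u[0]-m[0,2])/m[0,0],(u[1]-m[1,2])/m[1,1]]); s=d.copy()
    for _ in range(30): s=d/(1+c['k1']*(s@s))
    R=np.array(c['R']); return -R.T@np.array(c['t']).ravel(), R.T@np.r_[s,1]
def atz(n,uv,z):
    o,d=ray(n,uv); return o+d*(z-o[2])/d[2]
E
python3 - <<'E'
from h import *
for n in('side','top'):
    shot(n,n+'0.png'); c=calibration(n); print(n,ray(n,(320,240)),c['mtx'][0][0],c['k1'])
    for k in('mount','clip_centre','pliers','handle_mid','holder','clip_left','clip_right'):
        r=models.search_frame(n,k); print(k,[(np.round(x['extent']),round(x['conf'],2)) for x in r[:2]])
o=ctrl.get_obs(); print(o['tool_rot'],o['opening'],ctrl.tcp_to_grasp,Ro.from_rotvec(o['tool_rot']).as_matrix().round(3))
E
```

```text
pics
side (array([ 0.34712176, -1.42163853,  0.9984875 ]), array([ 0.13488468,  0.84896802, -0.51107143])) 617.5039350329962 -0.038663338093508304
mount [(array([260., 210., 338., 249.]), 0.64)]
clip_centre [(array([260., 212., 336., 247.]), 0.93)]
pliers [(array([329., 271., 346., 328.]), 0.82)]
handle_mid [(array([333., 271., 344., 327.]), 0.67), (array([320., 308., 365., 352.]), 0.27)]
holder [(array([320., 307., 366., 351.]), 0.92)]
clip_left [(array([278., 207., 281., 220.]), 0.44)]
clip_right [(array([275., 213., 280., 227.]), 0.64), (array([367., 244., 394., 284.]), 0.57)]
top (array([ 0.27828183, -0.01993307,  1.37591465]), array([ 0.2103092 ,  0.01053626, -0.97759066])) 443.1509972683058 -0.013940027251018687
mount [(array([205., 209., 264., 286.]), 0.59)]
clip_centre [(array([207., 213., 263., 287.]), 0.83)]
pliers [(array([385., 223., 416., 245.]), 0.53)]
handle_mid [(array([384., 227., 412., 245.]), 0.53)]
holder [(array([375., 220., 419., 259.]), 0.68), (array([204., 211., 263., 284.]), 0.3)]
clip_left [(array([314., 225., 329., 246.]), 0.59)]
clip_right [(array([223., 256., 228., 265.]), 0.54)]
[ 3.09784860e+00  5.21885134e-01 -3.95232694e-06] 0.08543810556362386 0.0187 [[ 0.945  0.328  0.   ]
 [ 0.328 -0.945 -0.   ]
 [-0.     0.    -1.   ]]
```

View pics/top0.png

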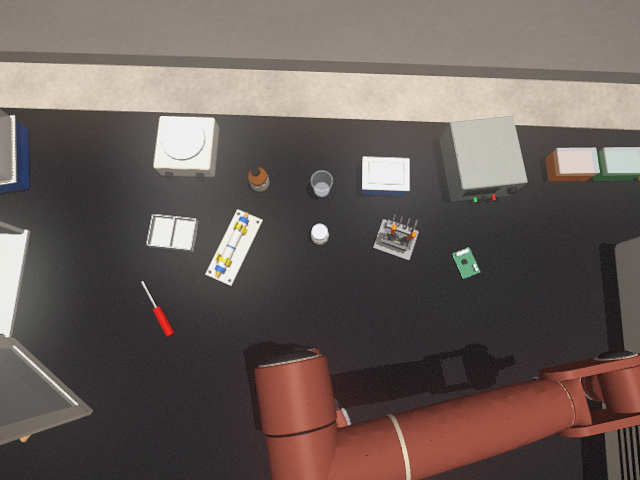

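View pics/side0.png

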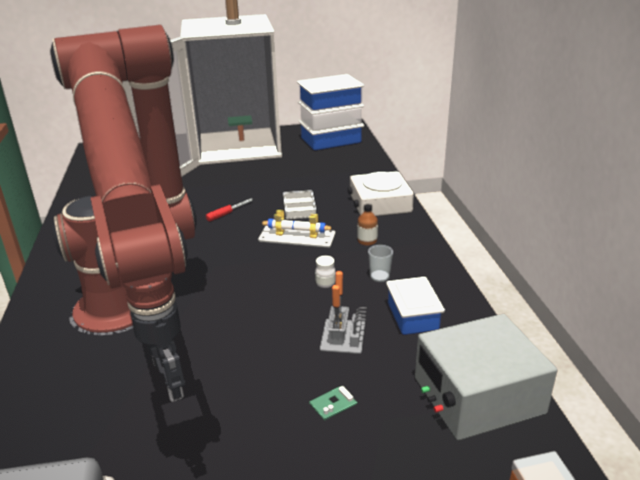

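The top view shows the mount around (235,247) and the stand around (397,240). The side view shows the mount around (298,230) and the stand with the pliers around (343,320). I'll enlarge these next.

Run:
```python
from h import *
t=cv2.imread('pics/top0.png'); s=cv2.imread('pics/side0.png')
def c(i,x,y,w,h): return cv2.resize(i[y:y+h,x:x+w],(400,300),interpolation=cv2.INTER_CUBIC)
# scales
m=np.vstack([np.hstack([c(t,185,205,112,84),c(t,360,207,80,60)]),np.hstack([c(s,250,195,100,75),c(s,285,262,120,90)])])
cv2.imwrite('pics/m1.png',m)
```

```text
(no output)
```

View pics/m1.png

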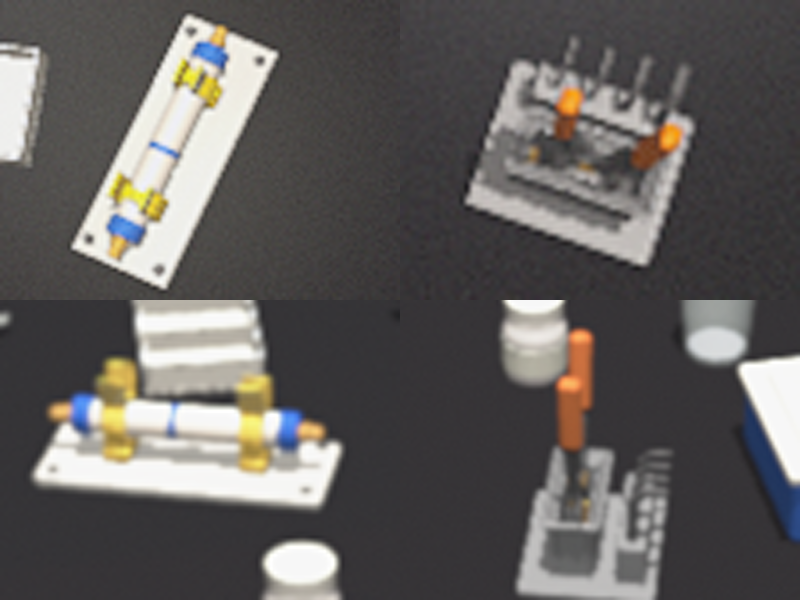

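The top-left and bottom-left crops show the mount, with the lower-x clip as the candidate for the open one. The right-hand crops show the pliers standing in the stand, with orange handle tips at top-camera px of about (394,226) and (414,234). Next I'll fit the poses.

```bash
cat > fit.py <<'E'
from h import *
from scipy.optimize import least_squares
def T(x,y,a,P):
    c,s=np.cos(a),np.sin(a); P=np.array(P,float); return np.c_[x+c*P[:,0]-s*P[:,1],y+s*P[:,0]+c*P[:,1],P[:,2]]
tc=lambda L,ox,oy,s:np.array(L,float)/s+[ox,oy]
# orange handle blobs
for n,f,b in(('top','top0.png',(375,210,430,260)),('side','side0.png',(310,260,360,330))):
    i=cv2.imread('pics/'+f).astype(int); m=((i[...,2]>130)&(i[...,2]-i[...,0]>90)&(i[...,2]-i[...,1]>50)).astype(np.uint8)
    k=np.zeros_like(m);k[b[1]:b[3],b[0]:b[2]]=1
    k,l,st,ce=cv2.connectedComponentsWithStats(m*k,connectivity=4); print(n,[(st[j].tolist(),ce[j].round(1).tolist()) for j in range(1,k) if st[j][4]>4])
# mount
mt=tc([(279,50),(187,14),(72,249),(167,289)],185,205,400/112) # upper right, upper left, lower left, lower right
ms=tc([(320,207),(342,145)],250,195,4)
# x axis = towards upper-right(+x world)
B=.01
C=[(.115,-.045,B),(.115,.045,B),(-.115,.045,B),(-.115,-.045,B)]
f=lambda p:np.r_[(proj('top',T(*p,C))-mt).ravel()]
r=least_squares(f,[.5,.3,-.4]); print('mount top',r.x,f(r.x).round(1))
print('side pred',proj('side',T(*r.x,C)).round(1),ms.round(1))
print('ears top',((proj('top',T(*r.x,[(s*.055,y,.084) for s in(-1,1) for y in(.013,-.013)]))-[185,205])*400/112).round(0))
print('ears side',((proj('side',T(*r.x,[(s*.055,y,.084) for s in(-1,1) for y in(.013,-.013)]))-[250,195])*4+[0,300]).round(0))
# holder
ht=tc([(115,60),(295,125),(248,265),(67,203)],360,207,5)
def g(p):
    x,y,a,o=p
    return (proj('top',T(x,y,a,[(o+.05,.06,.006),(o+.05,-.06,.006),(o-.05,-.06,.006),(o-.05,.06,.006)]))-ht).ravel()
r2=least_squares(lambda p:np.r_[g(p),(p[3]-.02)*100],[.5,-.1,-.3,.02]); print('holder',r2.x,g(r2.x).round(1))
np.save('fit.npy',np.r_[r.x,r2.x])
h=T(*r2.x[:3],[(0,.03,.178),(0,-.03,.178)]); print('tips pred top',proj('top',h).round(1),'side',proj('side',h).round(1))
E
python3 fit.py
```

```text
top [([391, 225, 6, 5, 21], [393.6, 227.1]), ([412, 232, 4, 5, 18], [413.5, 234.0])]
side [([332, 271, 11, 35, 234], [337.2, 287.7])]
mount top [ 0.54037777  0.26235769 -0.36417102] [-0.3  0.5 -0.1 -0.1  0.4 -0.3 -0.  -0.1]
side pred [[329.9 245.8]
 [334.9 231.4]
 [265.5 226.2]
 [258.  240.1]] [[330.  246.8]
 [335.5 231.2]]
ears top [[117. 185.]
 [146. 197.]
 [174.  67.]
 [202.  78.]]
ears side [[118. 368.]
 [110. 384.]
 [255. 378.]
 [249. 394.]]
holder [ 0.56491489 -0.24012555 -0.31010193  0.02      ] [ 0.2 -0.1  0.  -0.6 -0.1  0.6 -0.2  0.1]
tips pred top [[394.  229.4]
 [414.6 236.6]] side [[335.2 271.5]
 [332.2 285.8]]
```

```bash
cat >> fit.py <<'E'
print('----')
tt=np.array([(393.8,226.6),(413.8,233.6)]); ss=np.array([(339.3,272.8),(336.4,286.8)])
def G(p):
    h=T(*p[:3],[(0,p[4],.176),(0,-p[4],.176)])
    return np.r_[g(p[:4]),(proj('top',h)-tt).ravel(),(proj('side',h)-ss).ravel()]
r3=least_squares(G,[.56,-.24,-.3,.01,.03]); print(r3.x,G(r3.x).round(1))
np.save('fit.npy',np.r_[r.x,r3.x])
def over(imf,n,b,sc,out):
    i=cv2.imread('pics/'+imf)[b[1]:b[1]+b[3],b[0]:b[0]+b[2]]; i=cv2.resize(i,None,fx=sc,fy=sc,interpolation=cv2.INTER_CUBIC)
    def poly(P,c):
        q=((proj(n,P)-[b[0],b[1]]+.5)*sc).astype(int); cv2.polylines(i,[q.reshape(-1,1,2)],True,c,1)
    p=r3.x
    poly(T(*p[:3],[(a*.011,c*.036,.05) for a,c in((1,1),(1,-1),(-1,-1),(-1,1))]),(0,255,0))
    poly(T(*p[:3],[(p[3]+a*.05,c*.06,.006) for a,c in((1,1),(1,-1),(-1,-1),(-1,1))]),(255,0,255))
    for s in(1,-1): poly(T(*p[:3],[(0,s*.028,.120),(0,s*.03,.176)]),(255,255,0))
    for x in(-.055,.055):
        for s in(1,-1): poly(T(*r.x,[(x+a*.011,s*(.015 if x<0 else .0105),z) for a,z in((1,.084),(-1,.084),(-1,.058),(1,.058))]),(255,0,0))
    return cv2.resize(i,(400,300))
m=np.vstack([np.hstack([over('top0.png','top',(185,205,112,84),4,0),over('top0.png','top',(360,207,80,60),5,0)]),np.hstack([over('side0.png','side',(250,195,100,75),4,0),over('side0.png','side',(285,262,120,90),4,0)])])
cv2.imwrite('pics/m2.png',m)
E
python3 fit.py|sed -n '/----/,$p'
```

```text
----
[ 0.57387941 -0.24182548 -0.31207066  0.01093106  0.02928696] [-0.1 -0.3 -0.3 -0.7 -0.5  0.5 -0.5 -0.   1.  -0.   1.   0.  -0.3 -0.5
 -0.2 -0.5]
```

View pics/m2.png

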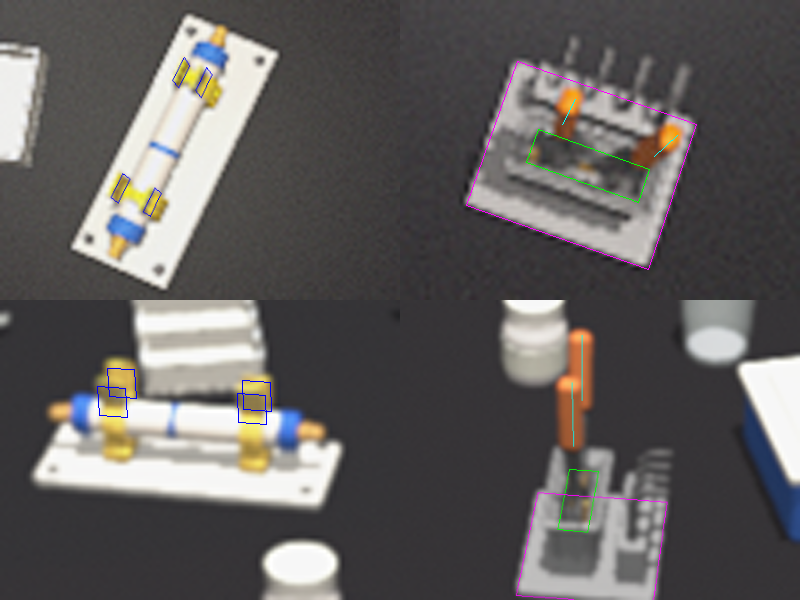

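Both poses fit the overlay well: mount (0.540, 0.262, −20.9°) and stand pocket (0.574, −0.242, −17.9°). The ears look slightly higher in the side view than predicted, so I'll check that up close. First I move above the pliers.

```bash
python3 -m creep '[[1,0.016,-0.007,-0.01,0,0,0],[1,0.033,-0.0148,0,0,0,0],[1,0.033,-0.0148,0,0,0,0],[1,0.033,-0.0148,0,0,0,0],[1,0.033,-0.0148,0,0,0,0],[1,0.033,-0.0148,0,0,0,0],[1,0.033,-0.0148,0,0,0,0],[1,0.033,-0.0148,0,0,0,0],[1,0.033,-0.0148,0,0,0,0],[1,0.033,-0.0148,0,0,0,0],[1,0.033,-0.0148,0,0,0,0],[1,0.033,-0.0148,0,0,0,0],[1,0.033,-0.0148,0,0,0,0],[1,0.033,-0.0148,0,0,0,0],[1,0.018,-0.0086,0,0,0,7.4],[1,0,0,0,0,0,7.4],[1,0,0,0,0,0,7.4],[1,0,0,0,0,0,7.4],[1,0,0,0,0,0,7.4],[1,0,0,0,0,0,0]]'
cat >> h.py <<'E'
def go(x,y,z,yaw):
    o=ctrl.get_obs(); R=Ro.from_rotvec(o['tool_rot']).as_matrix(); cur=np.arctan2(R[1,0],R[0,0])
    print('t',o['t'],'pos',np.round(o['tool_pos'],4),'yaw',round(np.degrees(cur),2),'op',round(o['opening'],4),'F',np.round(o['contact_force'],1))
    print('tool shift mm',(R.T@(np.array([x,y,z])-o['tool_pos'])*1000).round(1),'turn',round(-np.degrees((yaw-cur+np.pi)%(2*np.pi)-np.pi),2),'tilt',(R[:,2]).round(4))
E
python3 -c "
from h import *
go(.5739,-.2418,.124,-.312); shot('top','top1.png'); shot('side','side1.png')
t=cv2.imread('pics/top1.png')[190:265,355:455]; s=cv2.imread('pics/side1.png')[220:355,270:390]
cv2.imwrite('pics/m3.png',np.hstack([cv2.resize(t,(400,300),interpolation=2),cv2.resize(s,(400,450),interpolation=2)[:300] if 0 else cv2.resize(s,(267,300),interpolation=2)]))
"
```

```text
t: 2.8
tool_pos: [0.5743, -0.2414, 0.2421]
tool_rot: [-3.104, 0.487, -0.001]
contact_force: [0.9, 0.3, 0.8]
opening: 0.0854
t 2.8 pos [ 0.5743 -0.2414  0.2421] yaw -17.82 op 0.0854 F [0.9 0.3 0.8]
tool shift mm [ -0.4   0.5 118.1] turn 0.06 tilt [ 8.e-04 -1.e-04 -1.e+00]
```

View pics/m3.png

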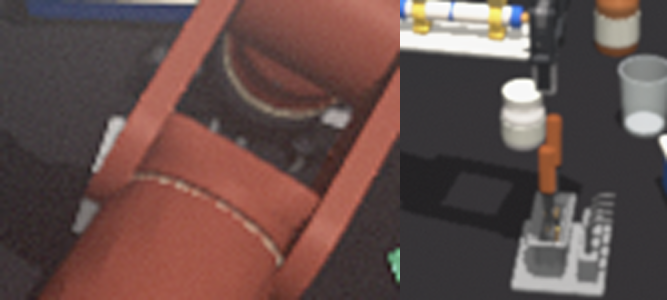

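The top view is blocked by the arm. The side view shows the fingers directly over the handles, so I descend.

```bash
python3 -m creep '[[1,0,0,0.02,0,0,0],[1,0,0,0.02,0,0,0],[1,0,0,0.015,0,0,0],[1,0,0,0.01,0,0,0],[1,0,0,0,0,0,0]]' 20
python3 -c "
from h import *
go(.5739,-.2418,.124,-.312); shot('side','side2.png')
s=cv2.imread('pics/side2.png')[235:355,280:400]
cv2.imwrite('pics/m4.png',cv2.resize(s,(600,600),interpolation=2))
"
```

```text
t: 3.4
tool_pos: [0.5731, -0.2417, 0.1743]
tool_rot: [-3.102, 0.487, 0.005]
contact_force: [-0.3, -0.3, -0.2]
opening: 0.0852
t 3.4 pos [ 0.5731 -0.2417  0.1743] yaw -17.84 op 0.0852 F [-0.3 -0.3 -0.2]
tool shift mm [ 0.9 -0.1 50.3] turn 0.04 tilt [-0.003   0.0017 -1.    ]
```

View pics/m4.png

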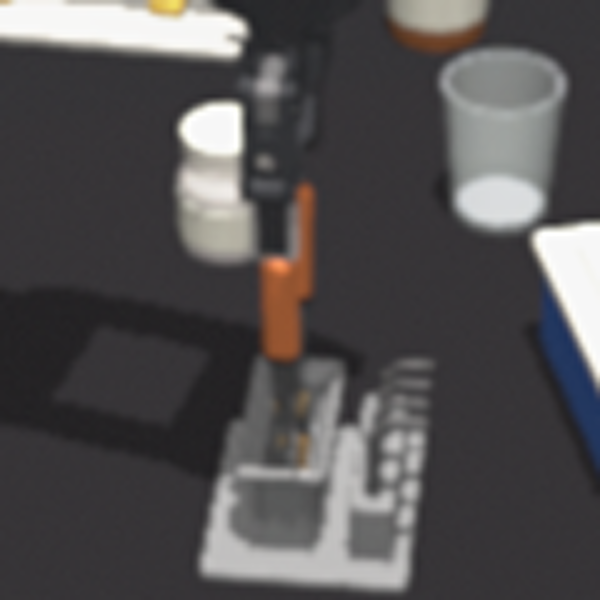

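The near finger sits just outside the near handle at crop (272,230), consistent with the geometry. I continue down and close gently to about 64 mm.

```bash
python3 -m creep '[[1,0.0005,0,0.015,0,0,0],[1,0,0,0.015,0,0,0],[1,0,0,0.012,0,0,0],[1,0,0,0.008,0,0,0],[1,0,0,0,0,0,0]]' 20
python3 -m creep '[[0.84,0,0,0,0,0,0],[0.84,0,0,0,0,0,0],[0.8,0,0,0,0,0,0],[0.8,0,0,0,0,0,0],[0.75,0,0,0,0,0,0],[0.75,0,0,0,0,0,0],[0.75,0,0,0,0,0,0]]' 20
```

```text
t: 3.95
tool_pos: [0.5734, -0.2418, 0.1239]
tool_rot: [-3.102, 0.488, 0.006]
contact_force: [0.2, -0.2, -1.3]
opening: 0.0854
t: 4.65
tool_pos: [0.5759, -0.243, 0.1287]
tool_rot: [3.102, -0.488, 0.006]
contact_force: [0.9, 1.2, 5.5]
opening: 0.0643
```

```bash
python3 -m creep '[[0.74,0,0,-0.004,0,0,0],[0.74,0,0,-0.004,0,0,0],[0.74,0,0,-0.004,0,0,0],[0.74,0,0,0,0,0,0]]' 25
python3 -m creep '[[0.74,0,0,-0.01,0,0,0],[0.74,0,0,-0.01,0,0,0],[0.74,0,0,-0.01,0,0,0],[0.74,0,0,0,0,0,0]]' 
python3 -c "
from h import *
go(.5739,-.2418,.124,-.312); o=ctrl.get_obs();print(np.round(o['wrist_torque'],3)); shot('side','side3.png')
s=cv2.imread('pics/side3.png')[235:355,280:400]
cv2.imwrite('pics/m5.png',cv2.resize(s,(600,600),interpolation=2))
"
```

```text
t: 5.05
tool_pos: [0.5745, -0.2425, 0.1385]
tool_rot: [3.103, -0.488, 0.0]
contact_force: [-0.1, 0.1, -2.2]
opening: 0.0633
t: 5.45
tool_pos: [0.5758, -0.2432, 0.1714]
tool_rot: [3.102, -0.488, 0.007]
contact_force: [-0.8, -0.2, -1.5]
opening: 0.0632
t 5.45 pos [ 0.5758 -0.2432  0.1714] yaw -17.87 op 0.0632 F [-0.8 -0.2 -1.5]
tool shift mm [-2.5 -0.8 47.4] turn 0.0 tilt [ 0.004  -0.0024 -1.    ]
[-0.017 -0.048  0.026]
```

View pics/m5.png

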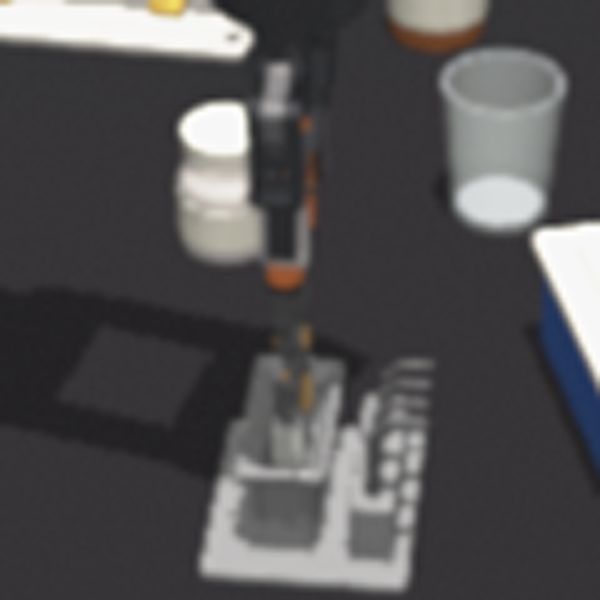

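The pliers are lifted clear, hanging vertically, and the force reads their weight (about 2.2 N). Now I raise them and carry them over to the mount.

```bash
python3 -m creep '[[0.73,0,0,-0.02,0,0,0],[0.73,0,0,-0.025,0,0,0],[0.73,0,0,-0.025,0,0,0],[0.73,0,0,-0.015,0,0,0],[0.73,0,0,-0.005,0,0,0]]'
python3 -m creep '[[0.73,-0.004,-0.008,0,0,0,0],[0.73,-0.008,-0.016,0,0,0,0],[0.73,-0.012,-0.023,0,0,0,0.5],[0.73,-0.0145,-0.028,0,0,0,0.5],[0.73,-0.0145,-0.028,0,0,0,0.5],[0.73,-0.0145,-0.028,0,0,0,0.5],[0.73,-0.0145,-0.028,0,0,0,0.5],[0.73,-0.0145,-0.028,0,0,0,0.5],[0.73,-0.0145,-0.028,0,0,0,0],[0.73,-0.0145,-0.028,0,0,0,0],[0.73,-0.0145,-0.028,0,0,0,0],[0.73,-0.0145,-0.028,0,0,0,0],[0.73,-0.0145,-0.028,0,0,0,0],[0.73,-0.0145,-0.028,0,0,0,0],[0.73,-0.0145,-0.028,0,0,0,0],[0.73,-0.0145,-0.028,0,0,0,0],[0.73,-0.012,-0.024,0,0,0,0],[0.73,-0.008,-0.016,0,0,0,0],[0.73,-0.004,-0.008,0,0,0,0],[0.73,0,0,0,0,0,0]]'
python3 -c "
from h import *
p=np.load('fit.npy');m=p[:3]; c=np.array([m[0]-.055*np.cos(m[2]),m[1]-.055*np.sin(m[2])]);print(c)
go(*c,.21,m[2]); print(np.round(ctrl.get_obs()['wrist_torque'],3))"
```

```text
t: 6.0
tool_pos: [0.5752, -0.2428, 0.2605]
tool_rot: [3.102, -0.488, 0.005]
contact_force: [0.4, 0.3, -1.6]
opening: 0.0627
t: 8.0
tool_pos: [0.5088, 0.2708, 0.2569]
tool_rot: [3.089, -0.566, -0.003]
contact_force: [-0.4, 0.2, -2.1]
opening: 0.0626
[0.48898471 0.2819473 ]
t 8.0 pos [0.5088 0.2708 0.2569] yaw -20.75 op 0.0626 F [-0.4  0.2 -2.1]
tool shift mm [-22.4  -3.4  46.9] turn 0.12 tilt [-2.3e-03 -7.0e-04 -1.0e+00]
[-0.064 -0.014 -0.025]
```

```bash
python3 -m creep '[[0.73,-0.008,-0.0012,0.008,0,0,0],[0.73,-0.01,-0.0015,0.015,0,0,0],[0.73,-0.004,-0.0007,0.009,0,0,0],[0.73,0,0,0,0,0,0]]'
cat > near.py <<'E'
from h import *
import sys
p=np.load('fit.npy');m=p[:3]; c=[m[0]-.055*np.cos(m[2]),m[1]-.055*np.sin(m[2])]
go(*c,.19,m[2]); print(np.round(ctrl.get_obs()['wrist_torque'],3))
k=sys.argv[1]; shot('side',f's{k}.png'); shot('top',f't{k}.png')
s=cv2.imread(f'pics/s{k}.png')[175:255,250:330]; t=cv2.imread(f'pics/t{k}.png')[205:295,180:270]
cv2.imwrite(f'pics/n{k}.png',np.hstack([cv2.resize(s,(500,500),interpolation=2),cv2.resize(t,(300,300),interpolation=2) if 0 else cv2.copyMakeBorder(cv2.resize(t,(300,300),interpolation=2),0,200,0,0,0)]))
E
python3 near.py 1
```

```text
t: 8.4
tool_pos: [0.4889, 0.2802, 0.223]
tool_rot: [3.087, -0.568, -0.007]
contact_force: [0.0, -1.1, -2.4]
opening: 0.0625
t 8.4 pos [0.4889 0.2802 0.223 ] yaw -20.87 op 0.0625 F [ 0.  -1.1 -2.4]
tool shift mm [-0.4 -1.8 33. ] turn -0.0 tilt [-0.0048 -0.0019 -1.    ]
[-0.041  0.025 -0.022]
```

View pics/n1.png

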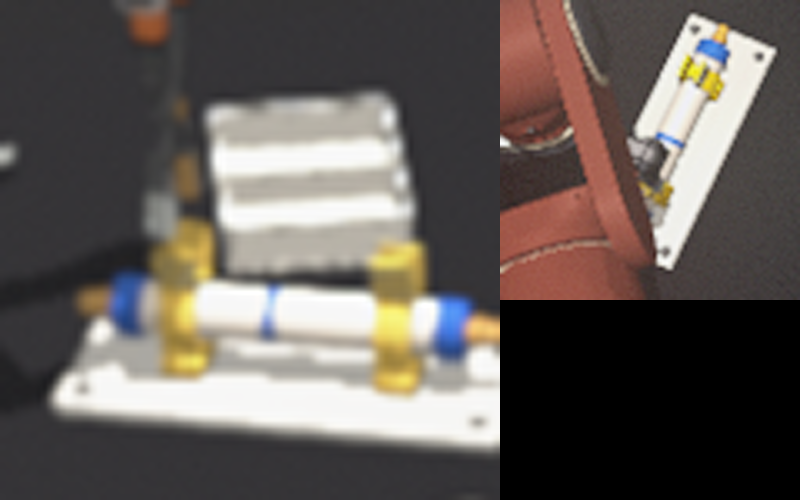

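Run:
```python
from h import *
p=np.load('fit.npy');m=p[:3]; a=m[2]; c,s=np.cos(a),np.sin(a)
def W(o,P): return np.array([[o[0]+c*x-s*y,o[1]+s*x+c*y,z] for x,y,z in P])
K=np.array([250,175])
tc=(.4889,.2802)
f=lambda q:((proj('side',q)-K)*6.25+3).round(0).tolist()
print('near jaw tip corners (outer face y -.030 tip z .1, x+-7; inner -.022)',f(W(tc,[(-.007,-.03,.1),(.007,-.03,.1),(.007,-.022,.1),(-.007,-.022,.1)])))
print('far jaw',f(W(tc,[(-.007,.024,.1),(.007,.024,.1)])))
print('near ear top',f(W(m[:2],[(-.066,-.015,.084),(-.044,-.015,.084),(-.066,-.015,.058),(-.044,-.015,.058)])))
print('far ear top',f(W(m[:2],[(-.066,.015,.084),(-.044,.015,.084),(-.044,.009,.084)])))
i=cv2.imread('pics/s1.png')
for r in range(206,240): print(r,' '.join('%3d,%3d,%3d'%tuple(i[r,x][::-1]) for x in range(272,287)))
```

```text
near jaw tip corners (outer face y -.030 tip z .1, x+-7; inner -.022) [[151.0, 247.0], [179.0, 249.0], [183.0, 242.0], [155.0, 240.0]]
far jaw [[178.0, 197.0], [205.0, 199.0]]
near ear top [[153.0, 259.0], [196.0, 262.0], [156.0, 305.0], [199.0, 308.0]]
far ear top [[168.0, 231.0], [210.0, 234.0], [207.0, 240.0]]
206  62, 61, 62  89, 90, 88 110,111,107 113,113,110 115,116,113 113,111,107 103, 94, 83 101, 84, 63 100, 81, 58  87, 73, 58  62, 57, 56  56, 55, 57 114,112,109 197,195,187 224,222,215
207  64, 64, 65  99, 99, 97 124,126,122 129,131,127 136,137,134 128,129,126  96, 95, 92  73, 67, 62  69, 60, 54  63, 57, 54  54, 52, 54  54, 53, 55 116,116,114 211,211,205 235,234,230
208  64, 64, 65 100,100, 98 126,127,123 133,135,130 143,144,140 137,138,135  98, 99, 97  61, 60, 62  52, 50, 53  52, 51, 54  50, 49, 53  53, 52, 55 121,122,122 224,226,224 247,247,246
209  66, 66, 67 103,104,102 128,130,126 134,135,131 144,146,141 141,142,137 109,107,100  85, 78, 65  78, 69, 56  69, 63, 55  61, 57, 54  55, 53, 54 115,116,117 222,223,221 250,250,249
210  69, 69, 70 111,113,111 136,138,134 135,137,1
[... 4770 characters left out ...]
,238 243,242,237 243,241,236 242,241,236 243,241,236 242,241,235 242,240,234 243,242,235 246,246,243 248,248,247 248,247,247 248,247,246 248,247,246
237 247,247,246 248,247,246 248,247,246 248,247,246 248,248,247 248,248,247 248,248,247 247,247,247 247,247,247 247,247,247 247,247,246 247,247,246 247,247,246 247,247,246 247,247,246
238 247,247,246 247,247,246 247,247,246 247,247,246 247,247,246 247,247,246 247,247,246 247,247,246 247,247,246 247,247,246 247,247,246 247,247,246 247,247,246 247,247,246 247,246,246
239 248,248,247 248,248,246 248,247,246 248,247,246 247,247,246 247,247,246 247,247,246 247,247,246 247,247,246 247,247,246 247,247,246 247,247,246 247,247,246 247,247,246 247,247,246
```

Jaw tip (side px 275,213) and near ear top (cols 273–280, row ~215) both match the prediction to about 1 px. The brass plate is on the far (+y) jaw, so I bias the pliers slightly towards +y and descend in steps while watching the force.

```bash
python3 -m creep '[[0.74,0,-0.0017,0.003,0,0,0],[0.74,0,-0.0016,0.004,0,0,0],[0.74,0,0,0.004,0,0,0],[0.74,0,0,0,0,0,0]]'
python3 -m creep '[[0.74,0,0,0.003,0,0,0],[0.74,0,0,0.003,0,0,0],[0.74,0,0,0.003,0,0,0],[0.74,0,0,0,0,0,0]]'
```

```text
t: 8.9
tool_pos: [0.4919, 0.2838, 0.2144]
tool_rot: [3.089, -0.569, -0.002]
contact_force: [-0.6, 0.3, -2.3]
opening: 0.0633
t: 9.3
tool_pos: [0.4918, 0.2838, 0.2056]
tool_rot: [3.089, -0.569, -0.001]
contact_force: [-0.1, -0.1, -1.9]
opening: 0.0632
```

```bash
python3 -c "
from h import *
p=np.load('fit.npy');m=p[:3]; go(m[0]-.055*np.cos(m[2]),m[1]-.055*np.sin(m[2]),.191,m[2]);o=ctrl.get_obs();R=Ro.from_rotvec(o['tool_rot']).as_matrix();print('Ftool',(R.T@o['contact_force']).round(2))"
```

```text
t 9.3 pos [0.4918 0.2838 0.2056] yaw -20.88 op 0.0632 F [-0.1 -0.1 -1.9]
tool shift mm [-2.   2.7 14.6] turn -0.01 tilt [-1.e-03 -5.e-04 -1.e+00]
Ftool [-0.06  0.15  1.94]
```

```bash
python3 -m creep '[[0.74,-0.001,0.0005,0.002,0,0,0],[0.74,-0.001,0.0005,0.002,0,0,0],[0.74,0,0,0.002,0,0,0],[0.74,0,0,0,0,0,0]]'
python3 -m creep '[[0.74,0,0,0.002,0,0,0],[0.74,0,0,0.002,0,0,0],[0.74,0,0,0.002,0,0,0],[0.74,0,0,0.002,0,0,0],[0.74,0,0,0,0,0,0]]'
python3 near.py 2
```

```text
t: 9.7
tool_pos: [0.4898, 0.2839, 0.2001]
tool_rot: [-3.089, 0.569, 0.0]
contact_force: [0.5, 1.2, -2.8]
opening: 0.0631
t: 10.2
tool_pos: [0.4897, 0.2837, 0.1919]
tool_rot: [3.089, -0.569, -0.001]
contact_force: [0.6, 0.6, -2.6]
opening: 0.0634
t 10.2 pos [0.4897 0.2837 0.1919] yaw -20.88 op 0.0634 F [ 0.6  0.6 -2.6]
tool shift mm [-0.1  1.9  1.9] turn -0.01 tilt [-4.e-04 -1.e-04 -1.e+00]
[ 0.324 -0.132  0.022]
```

View pics/n2.png

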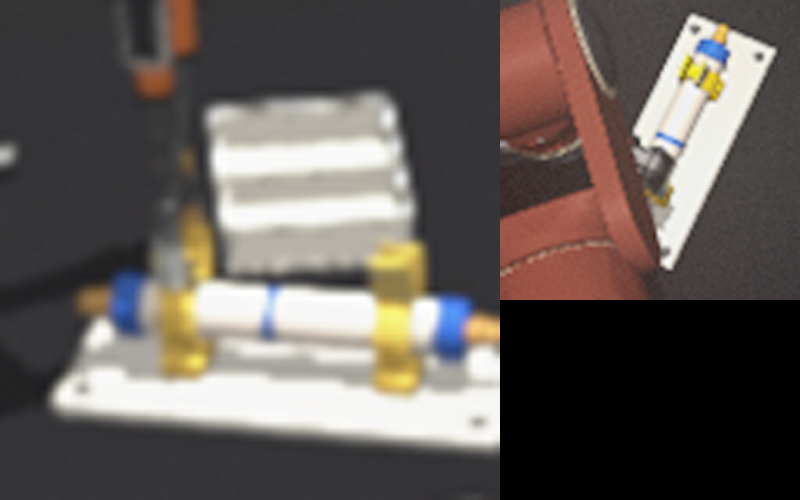

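The near jaw straddles the near ear (tip at crop ~(170,290)). A small torque indicates the far jaw's plate is touching its ear, so I shift 1.5 mm towards +y.

```bash
cat > st.py <<'E'
from h import *
o=ctrl.get_obs();R=Ro.from_rotvec(o['tool_rot']).as_matrix()
print('t',round(o['t'],2),'op',round(o['opening']*1e3,1),'Ft',(R.T@o['contact_force']).round(1),'Mt',(R.T@o['wrist_torque']).round(3),'z',round(o['tool_pos'][2],4),'eff',np.round(o['effort'],1))
p=np.load('fit.npy');m=p[:3]
d=o['tool_pos'][:2]-[m[0]-.055*np.cos(m[2]),m[1]-.055*np.sin(m[2])];print('off mm tool xy',(R.T@np.r_[d,0]*1e3).round(1))
E
python3 st.py; python3 -m creep '[[0.74,0,-0.0008,0,0,0,0],[0.74,0,-0.0007,0,0,0,0],[0.74,0,0,0,0,0,0]]'; python3 st.py
python3 -m creep '[[0.72,0,0,0,0,0,0],[0.7,0,0,0,0,0,0],[0.7,0,0,0,0,0,0]]'; python3 st.py
```

```text
t 10.3 op 63.4 Ft [ 0.3 -0.3  2.7] Mt [0.261 0.029 0.039] z 0.192 eff [ -0.4 -35.  -37.4  -0.3   0.3  -0. ]
off mm tool xy [ 0.1 -1.9 -0. ]
t: 10.6
tool_pos: [0.4904, 0.2851, 0.1923]
tool_rot: [3.09, -0.569, -0.0]
contact_force: [-0.5, 1.0, -2.2]
opening: 0.063
t 10.6 op 63.0 Ft [-0.8 -0.8  2.2] Mt [ 0.195 -0.039 -0.006] z 0.1923 eff [ -0.3 -35.1 -37.4  -0.2   0.2   0. ]
off mm tool xy [ 0.2 -3.5 -0. ]
t: 10.9
tool_pos: [0.4905, 0.2852, 0.1925]
tool_rot: [-3.089, 0.569, -0.001]
contact_force: [1.6, 1.7, -1.1]
opening: 0.0597
t 10.9 op 59.7 Ft [ 0.9 -2.2  1.1] Mt [0.243 0.001 0.001] z 0.1925 eff [ -0.4 -34.6 -36.8  -0.3   0.3  -0. ]
off mm tool xy [ 0.3 -3.6  0. ]
```

```bash
python3 -m creep '[[0.7,0,-0.0008,0,0,0,0],[0.7,0,-0.0007,0,0,0,0],[0.7,0,0,0,0,0,0]]' >/dev/null; python3 st.py
python3 -m creep '[[0.7,0,-0.0008,0,0,0,0],[0.7,0,-0.0007,0,0,0,0],[0.7,0,0,0,0,0,0]]'>/dev/null; python3 st.py
```

```text
t 11.2 op 59.7 Ft [ 0.7 -0.5  1.1] Mt [-0.012  0.01   0.02 ] z 0.1923 eff [  0.1 -34.6 -37.    0.   -0.    0. ]
off mm tool xy [ 0.3 -4.8 -0. ]
t 11.5 op 59.7 Ft [0.  0.8 1.6] Mt [-0.287 -0.012 -0.016] z 0.192 eff [  0.4 -35.1 -37.7   0.3  -0.3   0. ]
off mm tool xy [ 0.1 -6.2 -0. ]
```

The pliers are centred at offset about −4.9 mm: light contact on either side at −3.6 and −6.2. I step back to the middle and close slowly at the 20 N limit, lifting slightly to follow the finger arc.

```bash
python3 -m creep '[[0.7,0,0.0013,0,0,0,0],[0.69,0,0,0,0,0,0],[0.68,0,0,-0.0003,0,0,0],[0.67,0,0,-0.0003,0,0,0],[0.66,0,0,-0.0003,0,0,0],[0.65,0,0,-0.0003,0,0,0],[0.64,0,0,-0.0003,0,0,0],[0.64,0,0,0,0,0,0],[0.64,0,0,0,0,0,0]]' 20 >/dev/null; python3 st.py
python3 -m creep '[[0.63,0,0,-0.0003,0,0,0],[0.62,0,0,-0.0003,0,0,0],[0.61,0,0,-0.0003,0,0,0],[0.6,0,0,-0.0003,0,0,0],[0.6,0,0,0,0,0,0],[0.6,0,0,0,0,0,0]]' 20 >/dev/null; python3 st.py
```

```text
t 12.4 op 54.9 Ft [0.2 1.4 3.3] Mt [-0.009  0.063  0.019] z 0.1938 eff [  0.1 -35.3 -37.8   0.1  -0.   -0. ]
off mm tool xy [ 0.2 -5.2  0. ]
t 13.0 op 51.6 Ft [-0.9  0.6  4.1] Mt [-0.069 -0.003  0.011] z 0.195 eff [  0.  -35.3 -37.9   0.   -0.   -0. ]
off mm tool xy [ 0.2 -5.1 -0. ]
```

```bash
for k in 1; do python3 -m creep '[[0.59,0,0,0,0,0,0],[0.58,0,0,-0.0003,0,0,0],[0.57,0,0,0,0,0,0],[0.57,0,0,0,0,0,0]]' 20 >/dev/null; python3 st.py
python3 -m creep '[[0.56,0,0,-0.0003,0,0,0],[0.55,0,0,0,0,0,0],[0.55,0,0,0,0,0,0]]' 20 >/dev/null; python3 st.py
python3 -m creep '[[0.54,0,0,-0.0003,0,0,0],[0.53,0,0,0,0,0,0],[0.53,0,0,0,0,0,0]]' 20 >/dev/null; python3 st.py
done
```

```text
t 13.4 op 48.8 Ft [-1.1  1.1  0.4] Mt [-0.146  0.055 -0.019] z 0.1956 eff [  0.2 -34.3 -37.    0.2  -0.1   0. ]
off mm tool xy [ 0.4 -5.2  0. ]
t 13.7 op 46.8 Ft [-0.3  1.3 -1.2] Mt [-0.374  0.058  0.029] z 0.196 eff [  0.5 -33.6 -36.4   0.4  -0.4   0. ]
off mm tool xy [ 0.4 -5.1 -0. ]
t 14.0 op 45.5 Ft [ 0.5  2.8 -2.6] Mt [-0.554 -0.039 -0.01 ] z 0.1964 eff [  0.7 -32.6 -35.6   0.5  -0.5   0. ]
off mm tool xy [ 0.4 -5.2  0. ]
```

```bash
python3 -m creep '[[0.53,0,0.0006,-0.0007,0,0,0],[0.53,0,0.0005,-0.0006,0,0,0],[0.53,0,0,0,0,0,0]]' 20 >/dev/null; python3 st.py
python3 -m creep '[[0.52,0,0.0003,-0.0003,0,0,0],[0.52,0,0,0,0,0,0]]' 20 >/dev/null; python3 st.py
python3 -m creep '[[0.51,0,0.0003,-0.0003,0,0,0],[0.51,0,0,0,0,0,0]]' 20 >/dev/null; python3 st.py
```

```text
t 14.3 op 45.7 Ft [0.1 0.6 1.6] Mt [-0.287  0.042  0.003] z 0.1965 eff [  0.4 -34.9 -37.7   0.3  -0.1  -0. ]
off mm tool xy [-0.  -3.9 -0. ]
t 14.5 op 44.6 Ft [0.5 1.  4. ] Mt [-0.191  0.007 -0.043] z 0.1969 eff [  0.4 -35.5 -38.4   0.3  -0.1  -0. ]
off mm tool xy [-0.  -3.6 -0. ]
t 14.7 op 43.7 Ft [-0.2  0.7  4.3] Mt [-0.201  0.038 -0.102] z 0.1972 eff [  0.3 -36.1 -39.    0.2  -0.1   0. ]
off mm tool xy [-0.  -3.3 -0. ]
```

```bash
python3 -m creep '[[0.5,0,0.0003,0,0,0,0],[0.5,0,0,0,0,0,0]]' 20 >/dev/null; python3 st.py|head -1
python3 -m creep '[[0.49,0,0.0003,0,0,0,0],[0.49,0,0,0,0,0,0]]' 20 >/dev/null; python3 st.py|head -1
python3 -m creep '[[0.48,0,0.0003,0,0,0,0],[0.48,0,0,0,0,0,0]]' 20 >/dev/null; python3 st.py|head -1
python3 -m creep '[[0.47,0,0,0,0,0,0],[0.47,0,0,0,0,0,0]]' 20 >/dev/null; python3 st.py
```

```text
t 14.9 op 42.2 Ft [0.4 0.7 3.9] Mt [-0.291  0.044 -0.019] z 0.1975 eff [  0.4 -36.1 -39.2   0.3  -0.2   0. ]
t 15.1 op 42.0 Ft [0.4 0.1 2.8] Mt [-0.211  0.078  0.01 ] z 0.1977 eff [  0.3 -35.9 -39.    0.2  -0.2   0. ]
t 15.3 op 41.2 Ft [ 0.5 -0.2  2.8] Mt [ 0.125  0.005 -0.006] z 0.1981 eff [ -0.2 -35.4 -38.1  -0.1   0.1  -0. ]
t 15.5 op 40.4 Ft [-0.7 -1.4  2.5] Mt [ 0.135 -0.021 -0.048] z 0.1983 eff [ -0.3 -34.6 -37.3  -0.2   0.2   0. ]
off mm tool xy [ 0.4 -3.   0. ]
```

```bash
python3 -m creep '[[0.46,0,-0.0002,0,0,0,0],[0.46,0,0,0,0,0,0]]' 20 >/dev/null; python3 st.py|head -1
python3 -m creep '[[0.45,0,-0.0002,0,0,0,0],[0.45,0,0,0,0,0,0]]' 20 >/dev/null; python3 st.py|head -1
python3 -m creep '[[0.44,0,0,0,0,0,0],[0.44,0,0,0,0,0,0]]' 20 >/dev/null; python3 st.py|head -1
python3 -m creep '[[0.43,0,0,0,0,0,0],[0.43,0,0,0,0,0,0]]' 20 >/dev/null; python3 st.py
```

```text
t 15.7 op 39.8 Ft [-0.2 -0.6 -1. ] Mt [ 0.134 -0.043 -0.001] z 0.1985 eff [ -0.2 -33.6 -36.3  -0.2   0.1   0. ]
t 15.9 op 38.6 Ft [-0.6 -0.2 -1.8] Mt [ 0.026 -0.065  0.015] z 0.1987 eff [ -0.1 -32.4 -35.1  -0.1  -0.    0. ]
t 16.1 op 38.7 Ft [ 0.1 -0.7 -4.1] Mt [ 0.051 -0.084  0.02 ] z 0.1987 eff [ -0.1 -31.4 -34.   -0.1  -0.    0. ]
t 16.3 op 38.7 Ft [-0.2 -0.3 -5.8] Mt [ 0.041 -0.03  -0.021] z 0.1987 eff [ -0.1 -30.7 -33.3  -0.1  -0.    0. ]
off mm tool xy [ 0.6 -3.3  0. ]
```

```bash
python3 -m creep '[[0.43,0,0,-0.0005,0,0,0],[0.43,0,0,-0.0005,0,0,0],[0.43,0,0,0,0,0,0]]' 20 >/dev/null; python3 st.py|head -1
python3 -m creep '[[0.42,0,0,0,0,0,0],[0.42,0,0,0,0,0,0]]' 20 >/dev/null; python3 st.py|head -1
python3 near.py 3
python3 - <<'E'
import cv2,numpy as np
a=cv2.imread('pics/s2.png')[195:240,262:300];b=cv2.imread('pics/s3.png')[195:240,262:300]
cv2.imwrite('pics/c3.png',np.hstack([cv2.resize(x,None,fx=10,fy=10,interpolation=2) for x in(a,b)]))
E
```

```text
t 16.6 op 36.5 Ft [ 0.1 -2.5 -0.8] Mt [0.592 0.026 0.017] z 0.1986 eff [ -0.8 -32.6 -34.6  -0.6   0.6  -0. ]
t 16.8 op 36.5 Ft [-0.8 -2.6 -1.3] Mt [ 0.69  -0.004 -0.034] z 0.1987 eff [ -1.  -32.6 -34.4  -0.7   0.7  -0. ]
t 16.8 pos [0.4903 0.2849 0.1987] yaw -20.87 op 0.0365 F [0.2 2.8 1.3]
tool shift mm [-0.2  3.2  8.7] turn -0.0 tilt [ 1.e-04  7.e-04 -1.e+00]
[ 0.646 -0.242  0.034]
```

View pics/c3.png

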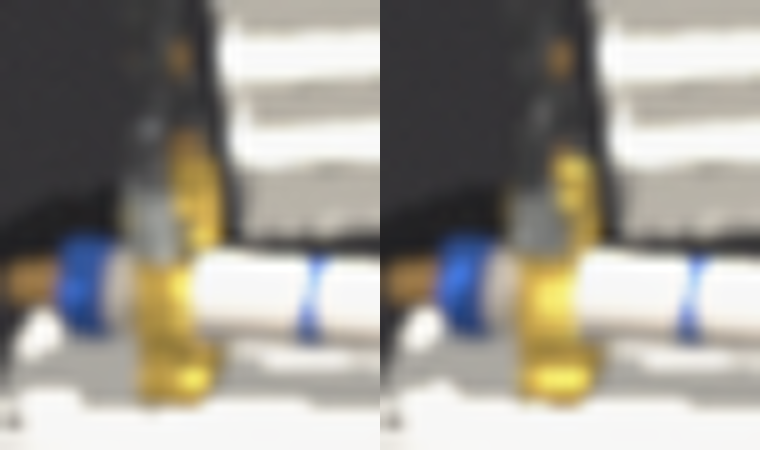

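Raising 1 mm freed some friction: the span dropped from 38.7 to 36.5 mm in one go and stalled again at 20 N, which looks like the click followed by the hard stop. I'll open the pliers and probe sideways to see whether the ears stayed together.

```bash
python3 -m creep '[[0.46,0,-0.0003,0,0,0,0],[0.5,0,-0.0003,0,0,0,0],[0.54,0,-0.0003,0,0,0,0],[0.58,0,-0.0003,0,0,0,0],[0.62,0,-0.0003,0,0,0,0],[0.66,0,0,0,0,0,0],[0.7,0,0,0,0,0,0],[0.7,0,0,0,0,0,0]]' 20 >/dev/null; python3 st.py
python3 -m creep '[[0.7,0,-0.001,0,0,0,0],[0.7,0,-0.001,0,0,0,0],[0.7,0,0,0,0,0,0]]' >/dev/null; python3 st.py
python3 -m creep '[[0.7,0,0.002,0,0,0,0],[0.7,0,0.002,0,0,0,0],[0.7,0,0,0,0,0,0]]' >/dev/null; python3 st.py
```

```text
t 17.7 op 59.8 Ft [ 0.7 -0.7  3.5] Mt [-0.    -0.035  0.021] z 0.1988 eff [ -0.  -35.  -37.8   0.    0.    0. ]
off mm tool xy [ 0.2 -4.4 -0. ]
t 18.0 op 59.7 Ft [ 0.2 -0.5  3.2] Mt [0.005 0.009 0.058] z 0.1988 eff [  0.  -35.2 -37.8   0.   -0.    0. ]
off mm tool xy [ 0.2 -6.6  0. ]
t 18.3 op 59.9 Ft [-0.5 -0.4  2.4] Mt [ 0.011 -0.024 -0.008] z 0.1988 eff [ -0.  -34.9 -37.8  -0.    0.   -0. ]
off mm tool xy [ 0.2 -2.2 -0. ]
```

There is no contact at −2.2 or −6.6 mm, where the open ears touched at −3.6 and −6.2, so the clip is latched. I lift straight out and confirm with a picture.

```bash
python3 -m creep '[[0.72,0,-0.002,0,0,0,0],[0.73,0,0,-0.005,0,0,0],[0.73,0,0,-0.012,0,0,0],[0.73,0,0,-0.02,0,0,0],[0.73,0,0,-0.02,0,0,0],[0.73,0,0,-0.01,0,0,0],[0.73,0,0,0,0,0,0]]' 20
python3 - <<'E'
from h import *
p=np.load('fit.npy'); o=ctrl.get_obs(); shot('side','s4.png')
go(.5745,-.2425,.26,p[5])
a=[cv2.imread('pics/'+f) for f in('side0.png','s4.png')]
cv2.imwrite('pics/c4.png',np.vstack([np.hstack([cv2.resize(x[200:240,262:302],None,fx=9,fy=9,interpolation=2) for x in a]),cv2.resize(a[1][150:215,230:410],(720,230),interpolation=2)]))
E
```

```text
t: 19.0
tool_pos: [0.4919, 0.2865, 0.2689]
tool_rot: [-3.087, 0.569, -0.007]
contact_force: [0.2, 0.2, -2.0]
opening: 0.0627
t 19.05 pos [0.4912 0.2862 0.267 ] yaw -20.87 op 0.0625 F [ 0.2  0.1 -3.1]
tool shift mm [266.2 464.4   6.8] turn -2.99 tilt [ 2.e-03  8.e-04 -1.e+00]
```

View pics/c4.png

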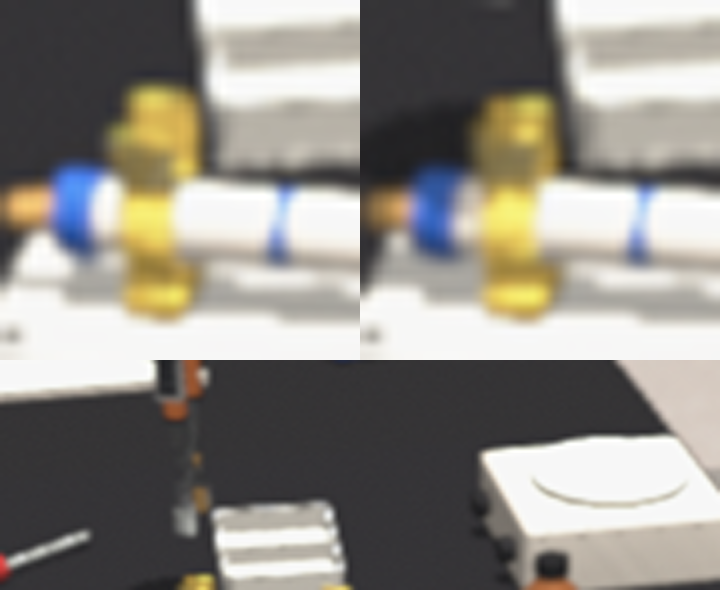

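The left crop (before) shows the two ears apart, and the right crop (now) shows them drawn together around (515,130), so the clip stays shut. Now the pliers go back to the stand.

```bash
python3 -m creep '[[0.73,0.004,0.007,0,0,0,0],[0.73,0.008,0.014,0,0,0,0],[0.73,0.012,0.021,0,0,0,0],[0.73,0.016,0.028,0,0,0,0],[0.73,0.016,0.028,0,0,0,0],[0.73,0.016,0.028,0,0,0,0],[0.73,0.016,0.028,0,0,0,0],[0.73,0.016,0.028,0,0,0,0],[0.73,0.016,0.028,0,0,0,0],[0.73,0.016,0.028,0,0,0,0],[0.73,0.016,0.028,0,0,0,0],[0.73,0.016,0.028,0,0,0,0],[0.73,0.016,0.028,0,0,0,0],[0.73,0.016,0.028,0,0,0,0],[0.73,0.016,0.028,0,0,0,0],[0.73,0.016,0.028,0,0,0,0],[0.73,0.016,0.028,0,0,0,0],[0.73,0.011,0.02,0,0,0,0],[0.73,0.006,0.010,0,0,0,0],[0.73,0,0,0,0,0,0]]' 20
python3 -m creep '[[0.73,0,0,0,0,0,-1],[0.73,0,0,0,0,0,-1],[0.73,0,0,0,0,0,-1],[0.73,0,0,0,0,0,0],[0.73,0,0,0,0,0,0]]' 20
python3 -c "
from h import *
p=np.load('fit.npy');go(.5745,-.2425,.13,p[5])"
```

```text
t: 21.05
tool_pos: [0.5722, -0.2435, 0.2648]
tool_rot: [-3.088, 0.573, 0.003]
contact_force: [-0.3, 0.1, -1.6]
opening: 0.0624
t: 21.55
tool_pos: [0.5732, -0.2414, 0.266]
tool_rot: [3.104, -0.487, 0.0]
contact_force: [0.0, -0.2, -2.3]
opening: 0.0625
t 21.55 pos [ 0.5732 -0.2414  0.266 ] yaw -17.83 op 0.0625 F [ 0.  -0.2 -2.3]
tool shift mm [  1.6   0.6 136. ] turn 0.05 tilt [ 2.e-04 -1.e-04 -1.e+00]
```

```bash
python3 -m creep '[[0.73,0.001,0.0005,0.01,0,0,0],[0.73,0,0,0.018,0,0,0],[0.73,0,0,0.018,0,0,0],[0.73,0,0,0.012,0,0,0],[0.73,0,0,0.006,0,0,0],[0.73,0,0,0,0,0,0],[0.73,0,0,0,0,0,0]]' 20
python3 -c "
from h import *
p=np.load('fit.npy');go(.5745,-.2425,.13,p[5]);shot('side','s5.png')
a=[cv2.imread('pics/'+f)[215:355,285:385] for f in('s5.png','side3.png')]
cv2.imwrite('pics/c5.png',np.hstack([cv2.resize(x,None,fx=4,fy=4,interpolation=2) for x in a]))"
```

```text
t: 22.25
tool_pos: [0.5741, -0.2429, 0.2022]
tool_rot: [3.103, -0.488, 0.001]
contact_force: [0.2, 0.5, -1.2]
opening: 0.0624
t 22.25 pos [ 0.5741 -0.2429  0.2022] yaw -17.88 op 0.0624 F [ 0.2  0.5 -1.2]
tool shift mm [ 0.2 -0.5 72.2] turn 0.0 tilt [ 6.e-04 -3.e-04 -1.e+00]
```

View pics/c5.png

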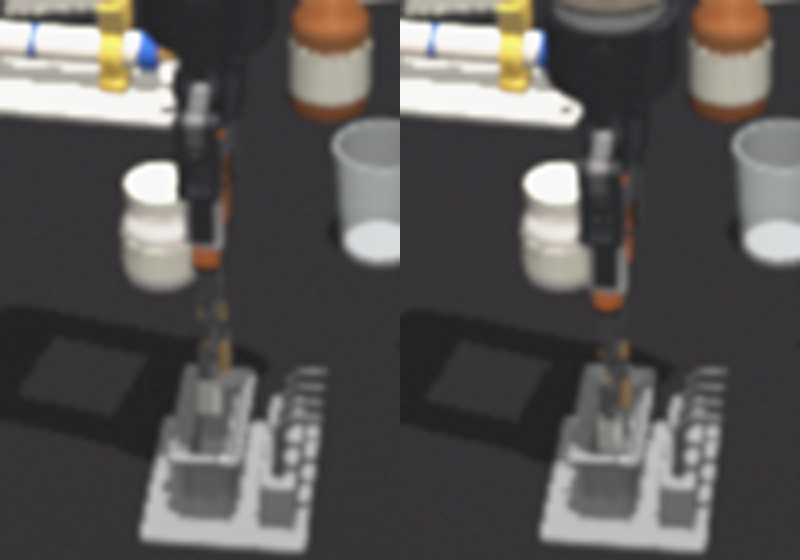

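The pliers hang above the pocket exactly as they did when drawn out (right crop), only 30 mm higher. I lower them slowly, watching the force.

```bash
python3 -m creep '[[0.73,0,0,0.008,0,0,0],[0.73,0,0,0.008,0,0,0],[0.73,0,0,0.008,0,0,0],[0.73,0,0,0.006,0,0,0],[0.73,0,0,0,0,0,0]]' 20
python3 st.py
python3 -m creep '[[0.73,0,0,0.008,0,0,0],[0.73,0,0,0.008,0,0,0],[0.73,0,0,0.008,0,0,0],[0.73,0,0,0.006,0,0,0],[0.73,0,0,0,0,0,0]]' 20; python3 st.py
```

```text
t: 22.8
tool_pos: [0.573, -0.2422, 0.1698]
tool_rot: [-3.102, 0.488, 0.005]
contact_force: [-0.2, -0.4, -2.9]
opening: 0.0622
t 22.8 op 62.2 Ft [-0.1  0.5  2.9] Mt [0.008 0.031 0.006] z 0.1698 eff [ -0.  -41.7 -37.6  -0.   -0.   -0. ]
off mm tool xy [240.9 473.1  -1. ]
t: 23.3
tool_pos: [0.5731, -0.2423, 0.14]
tool_rot: [-3.102, 0.488, 0.004]
contact_force: [-0.2, -0.5, -2.7]
opening: 0.0623
t 23.3 op 62.3 Ft [-0.   0.5  2.7] Mt [-0.004 -0.028  0.02 ] z 0.14 eff [ -0.  -42.1 -36.9  -0.   -0.   -0. ]
off mm tool xy [240.9 473.1  -0.9]
```

```bash
python3 -m creep '[[0.73,0,0,0.003,0,0,0],[0.73,0,0,0.003,0,0,0],[0.73,0,0,0.001,0,0,0],[0.73,0,0,0,0,0,0]]' 20 >/dev/null; python3 st.py|head -1
python3 -m creep '[[0.73,0,0,0.001,0,0,0],[0.73,0,0,0.001,0,0,0],[0.73,0,0,0,0,0,0]]' 20 >/dev/null; python3 st.py|head -1
python3 -m creep '[[0.73,0,0,0.001,0,0,0],[0.73,0,0,0.001,0,0,0],[0.73,0,0,0,0,0,0]]' 20 >/dev/null; python3 st.py|head -1
```

```text
t 23.7 op 62.3 Ft [ 0.4 -0.4  2.1] Mt [ 0.029 -0.009 -0.016] z 0.1347 eff [ -0.  -41.8 -36.3   0.   -0.    0. ]
t 24.0 op 62.5 Ft [-0.4 -0.5  2.2] Mt [-0.002  0.073 -0.001] z 0.1327 eff [ -0.  -42.  -36.4  -0.    0.   -0. ]
t 24.3 op 62.4 Ft [-0.6 -0.1  1.9] Mt [ 0.004 -0.012 -0.003] z 0.1306 eff [ -0.  -42.1 -36.3   0.   -0.    0. ]
```

```bash
python3 -m creep '[[0.73,0,0,0.001,0,0,0],[0.73,0,0,0.001,0,0,0],[0.73,0,0,0,0,0,0]]' 20 >/dev/null; python3 st.py|head -1
python3 -m creep '[[0.73,0,0,0.001,0,0,0],[0.73,0,0,0.001,0,0,0],[0.73,0,0,0,0,0,0]]' 20 >/dev/null; python3 st.py|head -1
python3 -m creep '[[0.73,0,0,0.001,0,0,0],[0.73,0,0,0,0,0,0]]' 20 >/dev/null; python3 st.py|head -1
```

```text
t 24.6 op 62.6 Ft [-0.2 -1.4 -3.5] Mt [0.21  0.024 0.007] z 0.1302 eff [ -0.5 -38.5 -33.2  -0.2  -0.1  -0. ]
t 24.9 op 62.7 Ft [-0.4 -1.1 -8. ] Mt [ 0.139 -0.001  0.058] z 0.1298 eff [ -0.6 -35.6 -30.4  -0.2  -0.1  -0. ]
t 25.1 op 62.5 Ft [ 0.1 -0.4 -9.9] Mt [ 0.122 -0.013  0.008] z 0.1294 eff [ -0.6 -34.8 -29.7  -0.3  -0.1  -0. ]
```

The pliers rest on the pocket floor at the same height as at pick-up. I relieve the pressure, open and withdraw upwards.

```bash
python3 -m creep '[[0.73,0,0,-0.0015,0,0,0],[0.74,0,0,-0.0015,0,0,0],[0.77,0,0,0,0,0,0],[0.8,0,0,0,0,0,0],[0.85,0,0,0,0,0,0],[1,0,0,0,0,0,0],[1,0,0,0,0,0,0],[1,0,0,0,0,0,0]]' 20; python3 st.py|head -1
python3 -m creep '[[1,0,0,-0.005,0,0,0],[1,0,0,-0.01,0,0,0],[1,0,0,-0.015,0,0,0],[1,0,0,0,0,0,0]]' 20; python3 st.py|head -1
```

```text
t: 25.9
tool_pos: [0.574, -0.2428, 0.1291]
tool_rot: [3.103, -0.488, 0.001]
contact_force: [1.8, -0.8, -0.7]
opening: 0.0854
t 25.9 op 85.4 Ft [2.  0.2 0.7] Mt [-0.012 -0.04  -0.024] z 0.1291 eff [ -0.  -40.5 -34.8  -0.    0.    0. ]
t: 26.3
tool_pos: [0.5757, -0.2437, 0.163]
tool_rot: [3.101, -0.488, 0.009]
contact_force: [1.3, 0.0, 0.1]
opening: 0.0855
t 26.3 op 85.5 Ft [ 1.3 -0.4 -0.1] Mt [-0.029  0.009 -0.024] z 0.163 eff [  0.1 -38.4 -33.9   0.    0.2  -0. ]
```

Free, with no drag. I rise further and compare numerically with the initial picture, since the viewing allowance is used up.

```bash
python3 -m creep '[[1,0,0,-0.02,0,0,0],[1,0,0,-0.03,0,0,0],[1,0,0,-0.03,0,0,0],[1,0,0,-0.02,0,0,0],[1,0,0,0,0,0,0]]' 20
python3 - <<'E'
from h import *
i=shot('side','s6.png')[:,:,::-1].astype(int); a=cv2.imread('pics/side0.png').astype(int)
for k in('pliers','handle_mid','holder','sample_jar','clip_left','clip_right'):
    r=models.search_frame('side',k); print(k,[(np.round(x['extent']),round(x['conf'],2)) for x in r[:1]])
for x in(a,i):
    m=((x[...,2]>130)&(x[...,2]-x[...,0]>90)&(x[...,2]-x[...,1]>50)); m[:260]=0;m[330:]=0;m[:,:310]=0;m[:,360:]=0
    y,xx=np.nonzero(m); print('orange',xx.min(),xx.max(),y.min(),y.max(),len(y),xx.mean().round(1),y.mean().round(1))
d=np.abs(i-a).max(2)>60; print('diff boxes'); k,l,st,c=cv2.connectedComponentsWithStats(d.astype(np.uint8))
print([s.tolist() for s in st[1:] if s[4]>8])
E
python3 st.py|head -1
```

```text
t: 26.8
tool_pos: [0.5756, -0.2437, 0.2639]
tool_rot: [3.1, -0.487, 0.012]
contact_force: [0.6, -0.5, -0.3]
opening: 0.0855
pliers [(array([329., 269., 345., 329.]), 0.91)]
handle_mid [(array([335., 272., 343., 329.]), 0.75)]
holder [(array([322., 307., 366., 350.]), 0.88)]
sample_jar [(array([316., 257., 337., 289.]), 0.88)]
clip_left []
clip_right [(array([274., 214., 281., 230.]), 0.48)]
orange 332 342 271 305 234 337.2 287.7
orange 332 340 272 306 191 335.9 289.9
diff boxes
[[57, 14, 81, 23, 816], [120, 25, 54, 56, 2155], [112, 33, 7, 10, 27], [42, 38, 37, 43, 931], [61, 38, 11, 7, 22], [61, 53, 84, 165, 6050], [174, 64, 3, 6, 13], [169, 67, 27, 51, 742], [189, 68, 86, 49, 1835], [126, 82, 13, 49, 187], [132, 83, 12, 5, 24], [139, 99, 42, 87, 2296], [243, 98, 121, 58, 3493], [234, 130, 7, 3, 13], [350, 148, 5, 5, 12], [320, 154, 13, 4, 17], [349, 164, 4, 4, 10], [321, 168, 33, 10, 90], [350, 175, 4, 13, 34], [152, 176, 6, 9, 23], [328, 180, 19, 4, 37], [140, 184, 5, 2, 9], [112, 189, 80, 79, 3174], [331, 211, 6, 7, 28], [54, 214, 12, 17, 118], [96, 218, 17, 49, 490], [79, 224, 10, 6, 14], [66, 227, 27, 36, 135], [328, 226, 7, 16, 68], [57, 230, 23, 21, 259], [54, 233, 2, 10, 15], [74, 261, 4, 5, 11], [108, 263, 8, 6, 24], [84, 268, 12, 2, 12], [100, 268, 3, 5, 14], [333, 271, 10, 23, 76], [137, 275, 30, 13, 208], [140, 289, 12, 13, 118], [157, 295, 11, 8, 30], [135, 295, 39, 20, 192], [79, 298, 4, 6, 13], [331, 306, 4, 11, 31], [130, 311, 12, 13, 76], [148, 316, 12, 4, 22], [325, 316, 7, 11, 31], [325, 332, 3, 5, 9], [164, 349, 10, 13, 70], [170, 393, 3, 8, 11]]
t 27.15 op 85.4 Ft [-0.3  0.5  0.5] Mt [-0.006 -0.032  0.024] z 0.2568 eff [  0.  -39.1 -37.5   0.    0.    0. ]
```

```bash
python3 -c "
from station import finish_job
print(finish_job())"
```

```text
the job is handed in; nothing more can be done
None
```

The open clip is latched shut, the pliers are back in the stand's pocket jaws down and released, and the job is handed in. It took about 27 s of the 64 s allowed.

- **Squeeze:** I closed the pliers with the grip limited to 20 N. They stalled at a 38.7 mm span. After I relieved the vertical friction, the span dropped to 36.5 mm in one go, which I took for the click and hard stop. The handle force itself is not reported, so I did not measure the fall directly.
- **Clip check:** After I opened the pliers, sideways probing touched nothing where the open ears had been touched before. The side picture also showed the ears drawn together, so the clip stayed shut.
- **Pliers check:** They met the pocket floor at the same height as at pick-up. After release, the orange handles lay within about 1–2 px of the starting picture and `models.search_frame` found the pliers upright in the stand. That comparison was numeric, because I had used all my picture views.
- **Disagreement:** In the final picture `models.search_frame` found `clip_right` only at 0.48 confidence and did not find `clip_left`. I put this down to the small image.
- **Bystanders:** I saw no sign that anything else moved, but I checked only the jar by name. The other changes in the image comparison near the work I put down to the arm and its shadow.

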